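# Press the die slide under the leaf spring

## Robot

A 7-joint arm with a two-finger parallel gripper is mounted at the origin on the work surface. World frame = base frame: x ahead of the robot, y to its left, z up, the work surface at z = 0. Lengths are in m, angles in degrees, forces in N, time in s.
With the tool pointing down it reaches from about 0.425 to 1.025 m from the base axis. Payload 3.6 kg.
Tool frame: the origin (TCP) lies at the very end of the fingers, on their centre line; the grasp point (between the pads) lies 19 mm behind it (ctrl.grip_point_offset is the distance from the TCP to the grasp point, in m); z points along the fingers, y is the line along which they close (so a half turn about z gives the same grasp; the last joint's range is limited). The gripper opens to 85 mm and grips with 20 to 120 N. Pads are 22 mm wide; open, the fingers measure 114 mm over their backs; the gripper's body (76 mm by 85 mm) begins 54 mm behind the grasp point. The pads swing forward as they close: fully open they stand 13 mm farther back than shut.
Start: joints at [-77.836, 33.873, 2.773, 92.16, -1.908, 54.013, -1.931], TCP at [0.218, 0.691, 0.231] pointing down, gripper open.
Joint ranges: [-153.93, 153.93], [-27.13, 128.08], [-72.61, 78.16], [10.71, 143.7], [-87.88, 267.88], [4.46, 118.87], [-176.78, 176.78]. Speed limits (degrees/s): [147.25, 147.25, 180, 180, 180, 180, 180].

## Interface

Orientations are given as a 3x3 rotation matrix whose columns are the frame's x, y, z axes.
In Python, from plant import ctrl gives the robot as it stands. Calls block until the motion is done:
- ctrl.move_ptp(position, orientation): joint-space move of the TCP to a pose.
- ctrl.movel(position, speed=0.15, rotation=None): straight line of the TCP; rotation=None keeps the orientation; speed is the mean speed in m/s.
- ctrl.set_joints(angles): joint-space move.
- ctrl.move_gripper(opening, newtons=None): finger opening in m; newtons is the grip in N (None keeps the last); returns when the fingers have stopped.
- ctrl.sleep(seconds).
- ctrl.inverse_kinematics(position, orientation): joint angles nearest the present ones, or None.
- ctrl.state(): the state.
- ctrl.read_camera(name): name is "scene" or "top"; returns a dict with "img" (480x640x3 uint8, red, green, blue), "depth" (480x640 float32, m along the optical axis (not along the pixel's ray), 0 where there is no reading), "camera_matrix" (3x3 intrinsics, pixels), "D" ([k1, k2, p1, p2, k3] as OpenCV has them; the pictures are not rectified), "R" (3x3) and "t" (3): a world point X has camera coordinates R X + t. Camera axes: x right, y down, z forward; pixel columns grow to the right and rows downward; lengths in m; the calibration is good to about 2 mm. A picture is of the moment at which its call begins.
A pose or a line that the arm cannot do raises ctrl.PlanningError and nothing moves.
- ctrl.sign_off(): hands the job in; it is judged then, once.
Trained networks look in a picture, given as the dict that the camera call returned (one of the last four; its "shot" number tells which), for a name from the list of things; names that differ only in an ending like _2 or _b are one class to them, and where a whole thing is asked for, a point or a joint stands for the part that bears it (a point fixed in the world has none). Each returns a list of dicts, best first, with "conf" (0 to 1); they miss things now and then, are a little off and sometimes report something else, mostly with a low value. They report only what shows in the picture. A call takes as long as a camera call. They do not tell look-alikes from the thing itself.
- ctrl.spot_in(picture, thing): "at" ([row, column] in pixels, amid what is visible of it).
The state is a dict: "time_s": time; "qpos": joint angles; "joint_vel": joint speeds; "effort": joint torques, N m; "ee_pos": TCP position; "orientation": TCP orientation; "contact_force": force on the tool from outside, world axes, zero at the start; "torque": the same for the moment, N m; "opening": finger opening in m; "grip_force": force on a finger pad.
Only numpy, scipy, OpenCV 4.12 (cv2) and the standard library are available. Lean on these libraries where they do the work, as an engineer would, in place of code of your own. Each camera call takes 0.05 s, during which the arm holds its last target. There are 200 camera calls.

## Task

Load the stamping fixture: with a fingertip, press the ribbed aluminium slide hard down by its thumb rest so that the sprung bed sinks and, keeping it pressed, push it along the channel under the leaf spring until its nose meets the end stop. Then let go and leave it there, held by the spring. Only press and push the slide, never lift it, do not pry the spring up, and leave the other things where they are.

Things in the scene. Friction and masses are not known exactly. Their poses are not given: they have to be found in the camera images.
- fixture: Fixed stamping fixture of steel, 240 long (its x), 95 wide, 73 tall. Origin: centre of its underside, on the table; x is the direction in which the slide is pushed home, y left, z up. An open channel 63 wide runs along x at y = 0 from x = -120 to the end stop's face at x = +82; its side rails are 36 high, the stop block 47. Two ears and a pin behind it (x = 107) carry the leaf spring.
- bed (a joint): Sprung steel floor of the channel (200 x 61 mm), moving straight down: 0 = up, its top 30 mm above the table; 0.008 = fully down (top 22 mm above the table). A spring pushes it up: about 7.5 N to start it moving, 13.5 N at the bottom, of which the resting slide carries 2 to 4 N. Metres.
- leaf (a joint): Leaf spring over the channel: 0 = at rest, grows in rad as its free end is lifted (limit 0.35). A strip 26 wide from the pin at fixture x = 107, z = 62, sloping towards -x to a turned-down lip at x = 42, whose lower edge rests 34.5 mm above the table. About 3.4 N lifts the lip, 0.3 N more for each mm.
- fixture_lip (a point): Middle of the lower edge of the leaf spring's turned-down lip, at rest (fixed to the fixture).
- fixture_stop (a point): Foot of the end stop's face at the raised bed's top: the slide's nose touches this face when home (fixed to the fixture).
- slide: Loose aluminium die slide, 0.2 to 0.4 kg, 120 long (x) x 60 wide x 14 thick, lying in the channel on the bed. Origin: centre of its underside; x points to the nose, along the fixture's x. x -60 to -20 is a flat grooved thumb rest; then a rib 52 wide; from x = 4 a flat top with a brass inset. Oiled underside (friction about 0.14). Home: origin at fixture x = 22; it starts 48 to 70 mm short of that.
- slide_rest (a point): Centre of the thumb rest's top face (slide x = -40, 14 above the underside, so 44 above the table with the bed up). The rest ends at slide x = -20, where the rib rises steeply to 24 above the underside, something to push against; the rib slopes down again to x = +4.
- slide_nose (a point): Foot of the slide's nose face (slide x = +60, y = 0, z = 0). The face is upright to 9 above the underside, then bevelled back to the top (14) at x = +46. With the bed up it runs square into the lip; with the slide pressed down 6 mm or more the bevel goes under the lip and lifts it.
- wax_tin: Bystander: round metal tin, 71 diameter, 30 high. Origin: centre of the underside.
- heel_block: Bystander: wooden D-shaped heel block, 68 x 62, 32 high. Origin: centre of the underside.
- spare_plate: Bystander: steel plate 100 x 45 x 12 with a brass pad on it (16 high in all), no rib. Origin: centre of the underside.
- shoe_last: Bystander: grey shoe last, 255 long, 100 high. Origin: on the underside, mid-length.
- shoe_left: Bystander: dark brown shoe, 266 long, 75 high. Origin: on the underside, mid-length.
- shoe_right: Bystander: dark brown shoe, the other of the pair. Origin: on the underside, mid-length.
- hammer: Bystander: hammer lying on the table. Origin: on the underside.
- cement_can: Bystander: closed can, 76 diameter, 115 high. Origin: centre of the underside.
Not all that is in view belongs to the job. What is shaped like the slide but green is not meant.

How it is judged (in metres and radians):
On the way, in this order (a step that is already met when the one before it is completed fails the run):
1. the slide is pressed down (bed down at least 4 mm) while its nose is still in front of the leaf spring's lip (value of joint bed above 0.004 m and x of slide_nose in the frame of fixture_lip below 0.002 m).
2. pressed down, the slide's nose has passed at least 15 mm under the leaf spring (x of slide_nose in the frame of fixture_lip above 0.015 m and value of joint leaf above 0.01 rad).
At the end, for the whole second after the job is handed in: The slide lies at rest flat in the channel (within 0.1 rad), its nose within 5 mm of the end stop and the leaf spring resting on it (lip raised at least 0.03 rad) (x of slide_nose in the frame of fixture_stop between -0.005 and 0.004 m and y of slide_nose in the frame of fixture_stop between -0.006 and 0.006 m and z of slide_nose in the frame of fixture_stop below 0.004 m and angle between slide's own z axis and vertical below 0.1 rad and value of joint leaf above 0.03 rad and linear speed of slide below 0.01 m/s); the robot touches nothing.
It fails at once if the slide is lifted more than 8 mm off the raised bed or tipped by more than 0.25 rad (height (world z) of slide above 0.038 m or angle between slide's own z axis and vertical above 0.25 rad).
It fails at once if the leaf spring is pried up (more than 0.06 rad) before the slide's nose has reached it (value of joint leaf above 0.06 rad and x of slide_nose in the frame of fixture_lip below -0.005 m).
It fails at once if a bystander is moved more than 20 mm (distance of any of wax_tin, heel_block, spare_plate, shoe_last, shoe_left, shoe_right, hammer, cement_can from where it was at the start of the episode above 0.02 m).
It also fails if it takes over 48 s, if anything falls off the work surface, if the arm or the gripper's body presses on something with over 40 N, if the wrist force passes 120 N, or if a joint passes its speed limit or range.

## Working session

There is one attempt and no reset: what is moved stays moved. The work goes in short steps, each a Python script; the robot and the scene stay as the last script left them, time stands still between calls to the robot, and variables do not carry over. Pictures are saved under pics/ and viewed, at most 10 in all, crops included, and the job is handed in when it is done.

```bash
ls; mkdir -p pics; cat > h.py <<'E'
import numpy as np, cv2
from plant import ctrl
def shot(n, name=None):
    p=ctrl.read_camera(n)
    if name: cv2.imwrite(f'pics/{name}.png', p['img'][:,:,::-1])
    return p
def world(p, uv, d=None):
    """uv Nx2 (col,row) -> world points using depth"""
    uv=np.asarray(uv,float).reshape(-1,2)
    if d is None: d=np.array([p['depth'][int(round(v)),int(round(u))] for u,v in uv])
    n=cv2.undistortPoints(uv.reshape(-1,1,2),p['camera_matrix'],np.array(p['D'])).reshape(-1,2)
    c=np.c_[n*np.reshape(d,(-1,1)),np.broadcast_to(d,(len(uv),))]
    return (c-p['t'])@p['R']
E
python3 - <<'E'
from h import *
for c in ['scene','top']:
    p=shot(c,c+'1'); np.save('pics/'+c+'1.npy',p,allow_pickle=True)
    print(c,'cam pos',-p['R'].T@p['t'])
    for t in ['fixture','slide','slide_rest','spare_plate','leaf']:
        for r in ctrl.spot_in(p,t):
            a=r['at']; print(t,np.round(a),round(r['conf'],2),world(p,[[a[1],a[0]]]).round(3))
s=ctrl.state();print(s['time_s'],s['contact_force'],s['opening'])
E
```

```text
pics
scene cam pos [ 1.11383901 -0.52016151  0.79377487]
fixture [318. 325.] 0.69 [[ 0.672 -0.123  0.047]]
slide [278. 316.] 0.91 [[ 0.576 -0.063  0.044]]
slide [261. 187.] 0.59 [[ 0.327 -0.242  0.023]]
slide_rest [275. 311.] 0.95 [[ 0.564 -0.068  0.045]]
slide_rest [261. 191.] 0.72 [[ 0.322 -0.232  0.013]]
spare_plate [291. 257.] 0.66 [[ 0.501 -0.171  0.015]]
spare_plate [261. 371.] 0.2 [[0.609 0.075 0.029]]
leaf [310. 332.] 0.91 [[ 0.677 -0.108  0.062]]
leaf [338. 275.] 0.48 [[ 0.637 -0.221  0.03 ]]
leaf [308. 318.] 0.43 [[ 0.634 -0.108  0.031]]
top cam pos [0.40582097 0.02558484 1.36013788]
fixture [206. 353.] 0.89 [[ 0.634 -0.095  0.033]]
slide [234. 338.] 0.81 [[ 0.558 -0.051  0.05 ]]
slide [324. 403.] 0.64 [[ 0.31  -0.225  0.019]]
slide_rest [236. 341.] 0.98 [[ 0.55  -0.059  0.05 ]]
slide_rest [325. 403.] 0.75 [[ 0.308 -0.225  0.015]]
spare_plate [255. 381.] 0.63 [[ 0.5   -0.171  0.015]]
leaf [191. 359.] 0.66 [[ 0.673 -0.111  0.052]]
0.6 [1.16258741 0.60372632 0.43923186] 0.0856390895011368
```

View pics/scene1.png

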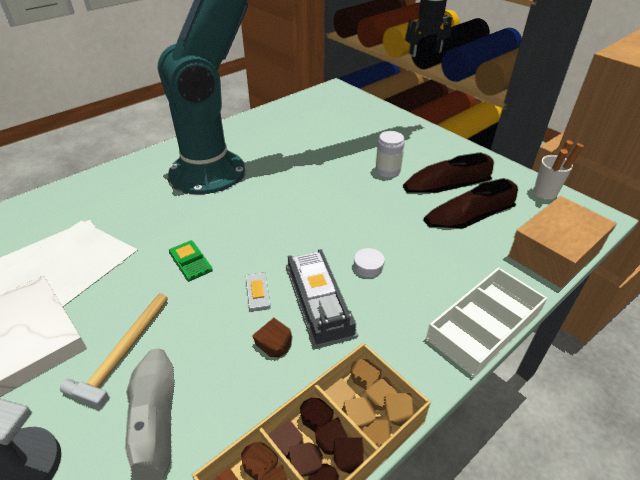

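View pics/top1.png

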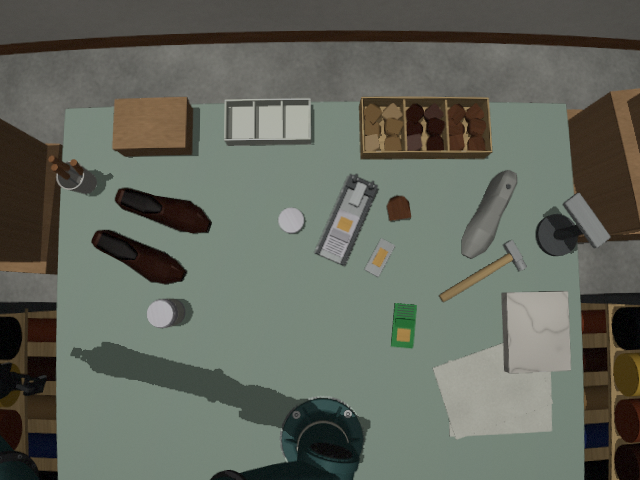

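```bash
cat > fit.py <<'E'
from h import *
for c in ['top','scene']:
    p=np.load(f'pics/{c}1.npy',allow_pickle=True).item()
    v,u=np.mgrid[0:480,0:640]; uv=np.c_[u.ravel(),v.ravel()]
    W=world(p,uv,p['depth'].ravel()).reshape(480,640,3)
    m=((W[...,2]>0.015)&(W[...,2]<0.1)&(p['depth']>0)).astype(np.uint8)
    n,l,st,_=cv2.connectedComponentsWithStats(m,connectivity=4)
    k=l[206,353] if c=='top' else l[318,325]
    P=W[l==k]
    r=cv2.minAreaRect(P[:,:2].astype(np.float32)); print(c,st[k],np.round(r[0],4),np.round(r[1],4),r[2])
    print(np.percentile(P[:,2],[1,10,50,90,99]).round(3))
    np.save(f'pics/P{c}.npy',np.c_[P,p['img'][l==k]])
    x0,x1,y0,y1=(300,420,160,280) if c=='top' else (260,380,235,355)
    im=cv2.resize(p['img'][y0:y1,x0:x1],(600,600),interpolation=cv2.INTER_CUBIC); cv2.imwrite(f'pics/crop_{c}.png',im[:,:,::-1])
E
python3 fit.py; python3 -c "
import cv2,numpy as np
cv2.imwrite('pics/crops.png',np.hstack([cv2.resize(cv2.imread(f'pics/crop_{c}.png'),(400,400)) for c in ['top','scene']]))"
```

```text
top [ 316  173   62   92 2620] [ 0.6001 -0.0756] [0.0885 0.2384] 64.82731628417969
[0.022 0.03  0.042 0.057 0.073]
scene [ 288  249   68   94 3560] [ 0.5986 -0.0743] [0.0843 0.2425] 65.49685668945312
[0.017 0.029 0.042 0.058 0.072]
```

View pics/crops.png

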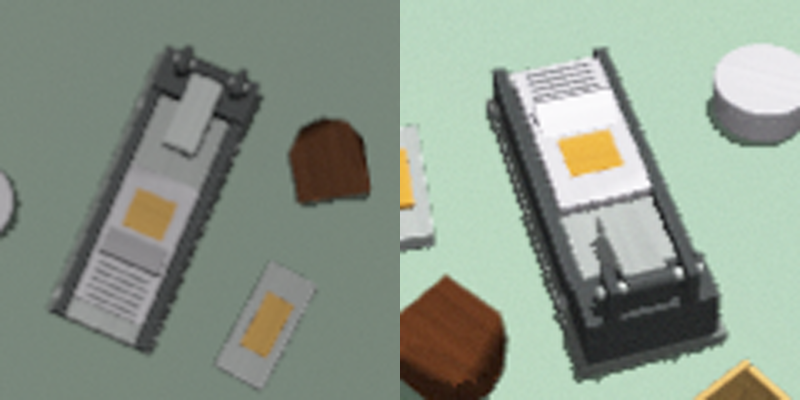

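```bash
python3 - <<'E'
from h import *
for c in ['top','scene']:
    A=np.load(f'pics/P{c}.npy'); P=A[:,:3]; g=A[:,3:].mean(1)
    dk=P[(g<85)&(P[:,2]>.03)&(P[:,2]<.041)]
    best=None
    for yaw in np.arange(-28,-21,.25):
        a=np.radians(yaw); n=np.array([-np.sin(a),np.cos(a)]); y=P[:,:2]@n
        h=np.histogram(y,np.arange(-.4,.5,.0015))[0]; 
        w=np.percentile(y,98.5)-np.percentile(y,1.5)
        if best is None or w<best[0]: best=(w,yaw)
    print(c,best)
    for yaw in [-25]:
        a=np.radians(yaw); R=np.array([[np.cos(a),-np.sin(a)],[np.sin(a),np.cos(a)]])
        q=(P[:,:2]-[0.5995,-0.075])@R
        print('x',np.percentile(q[:,0],[.5,99.5]).round(4),'y',np.percentile(q[:,1],[1,99]).round(4))
        for x in np.arange(-.124,.12,.005):
            m=(abs(q[:,0]-x)<.0025)&(abs(q[:,1])<.022)
            if m.any(): print(round(x,3),P[m,2].mean().round(4),A[m,3:].mean(0).round(),end=' | ')
    print()
print(ctrl.state()['orientation'].round(3) if hasattr(ctrl.state()['orientation'],'round') else ctrl.state()['orientation'])
a=np.radians(-25)
for yw in (-25,65,155,-115):
    b=np.radians(yw); Rt=np.array([[np.cos(b),np.sin(b),0],[np.sin(b),-np.cos(b),0],[0,0,-1.]])
    print(yw,ctrl.inverse_kinematics([0.53,-0.04,0.1],Rt))
E
```

```text
top (np.float64(0.0802475108389416), np.float64(-24.0))
x [-0.1175  0.1172] y [-0.0399  0.0419]
-0.119 0.0295 [122. 124. 122.] | -0.114 0.0308 [149. 152. 150.] | -0.109 0.0295 [151. 153. 152.] | -0.104 0.0303 [146. 149. 147.] | -0.099 0.042 [145. 144. 146.] | -0.094 0.0447 [147. 145. 148.] | -0.089 0.0441 [138. 137. 139.] | -0.084 0.044 [147. 146. 148.] | -0.079 0.0437 [148. 147. 150.] | -0.074 0.044 [140. 139. 141.] | -0.069 0.0443 [139. 138. 140.] | -0.064 0.0439 [154. 152. 155.] | -0.059 0.0512 [119. 118. 120.] | -0.054 0.0526 [139. 137. 140.] | -0.049 0.0501 [137. 136. 138.] | -0.044 0.0485 [135. 134. 136.] | -0.039 0.0447 [142. 140. 143.] | -0.034 0.0449 [162. 151. 138.] | -0.029 0.0448 [167. 140.  95.] | -0.024 0.0443 [167. 139.  95.] | -0.019 0.0448 [165. 137.  93.] | -0.014 0.0448 [163. 134.  87.] | -0.009 0.0446 [163. 137.  95.] | -0.004 0.0442 [164. 136.  92.] | 0.001 0.0437 [161. 147. 130.] | 0.006 0.044 [159. 157. 160.] | 0.011 0.0411 [159. 157. 160.] | 0.016 0.0403 [153. 151. 154.] | 0.021 0.032 [143. 144. 144.] | 0.026 0.0305 [140. 142. 140.] | 0.031 0.0303 [140. 142. 1
[... 1941 characters left out ...]
0579 [186. 191. 188.] | 0.086 0.0567 [163. 168. 165.] | 0.091 0.0603 [192. 197. 194.] | 0.096 0.062 [164. 168. 166.] | 0.101 0.0584 [71. 74. 74.] | 0.106 0.0574 [75. 78. 78.] | 0.111 0.0581 [67. 70. 70.] | 0.116 0.0365 [45. 48. 48.] | 
[[-0.954  0.301  0.   ]
 [ 0.301  0.954  0.   ]
 [-0.     0.    -1.   ]]
-25 [-37.67531178  46.06301433  56.59688317 123.99868185 -59.53775455
  44.22080728 -55.59438175]
65 [-16.76535782  33.54466375  22.35309583 123.19726698 -26.71328077
  27.87253363   1.13488339]
155 [ -3.7484942   31.61989363   4.30842832 122.6359959   -5.17191824
  25.90820201  69.5767529 ]
-115 [  9.97784075  32.04398883 -14.24735316 122.02777592  16.32221454
  27.68599752 138.29392346]
```

```bash
cat >> h.py <<'E'
YAW=np.radians(-24.6); C,S=np.cos(YAW),np.sin(YAW); O=np.array([0.5995,-0.075])
RT=np.array([[-C,-S,0],[-S,C,0],[0,0,-1.]])   # tool x along -fixture x, tool y along fixture y
RT[:,1]=np.cross(RT[:,2],RT[:,0])
def fw(x,y,z): return np.r_[O+[C*x-S*y,S*x+C*y],z]
def rep(tag=''):
    s=ctrl.state(); d=np.array(s['ee_pos'])[:2]-O; f=np.array(s['contact_force'])
    print(tag,round(s['time_s'],2),'fx,fy',(d@[[C,-S],[S,C]]).round(4),'z',round(s['ee_pos'][2],4),'F x,y,z',np.r_[f[:2]@[[C,-S],[S,C]],f[2]].round(1),flush=True)
    return f
E
python3 - <<'E'
from h import *
ctrl.move_gripper(0.0,30)
ctrl.move_ptp(fw(-.081,0,.2),RT); rep('above')
ctrl.movel(fw(-.081,0,.055),0.12); rep('near')
p=shot('scene','near'); q=shot('top')
cv2.imwrite('pics/near2.png',np.hstack([cv2.resize(p['img'][220:340,260:380],(400,400),interpolation=2),cv2.resize(q['img'][160:280,300:420],(400,400),interpolation=2)])[:,:,::-1])
E
```

```text
above 4.17 fx,fy [-0.0811  0.0012] z 0.2 F x,y,z [ 0.  -0.2  0.3]
near 5.53 fx,fy [-0.0805  0.0002] z 0.0556 F x,y,z [-0.5  0.2  0.4]
```

View pics/near2.png

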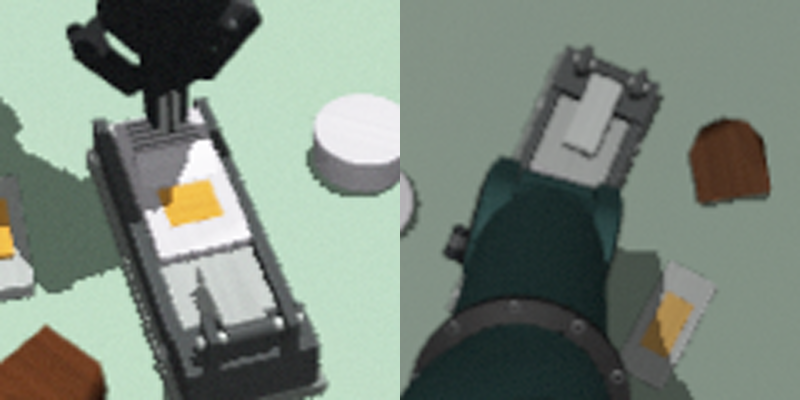

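The closed fingertip stands over the grooved thumb rest, just behind the rib (left crop, around 170,125), and the slide has not moved. Next I press it down.

```bash
python3 - <<'E'
from h import *
for z in (.046,.043,.040,.037,.035,.033,.031):
    ctrl.movel(fw(-.081,0,z),.03); ctrl.sleep(.15); f=rep(z)
    if f[2]>24: break
E
```

```text
0.046 6.22 fx,fy [-0.081  0.   ] z 0.046 F x,y,z [ 0.4  0.1 -0.1]
0.043 6.62 fx,fy [-0.0805  0.0001] z 0.0433 F x,y,z [ 0.4 -1.1  2.6]
0.04 7.03 fx,fy [-0.0805  0.0002] z 0.0404 F x,y,z [0.6 0.3 4.7]
0.037 7.42 fx,fy [-0.0805  0.0002] z 0.0376 F x,y,z [-0.3 -0.5  6.5]
0.035 7.83 fx,fy [-0.0805  0.0002] z 0.036 F x,y,z [-1.5 -0.5 11.8]
0.033 8.22 fx,fy [-0.0805  0.0001] z 0.0358 F x,y,z [-4.4 -1.2 29. ]
```

```bash
python3 - <<'E'
from h import *
x=-.081
ctrl.movel(fw(x,0,.034),.03)
while x<-.004:
    x+=.005 if x<-.022 else .002
    ctrl.movel(fw(x,0,.0337),.03); f=rep(round(x,3))
    if abs(f[:2]@[C,S])>25: break
p=shot('scene'); cv2.imwrite('pics/pushed.png',cv2.resize(p['img'][220:340,260:380],(500,500),interpolation=2)[:,:,::-1])
E
```

```text
-0.076 8.79 fx,fy [-0.0783  0.0002] z 0.0358 F x,y,z [-6.8 -0.3 27.3]
-0.071 9.11 fx,fy [-0.0733  0.0002] z 0.0358 F x,y,z [-6.7 -0.7 26.9]
-0.066 9.43 fx,fy [-0.0682  0.0003] z 0.0359 F x,y,z [-5.9 -0.5 27.4]
-0.061 9.74 fx,fy [-0.0631  0.0003] z 0.0359 F x,y,z [-7.1  0.3 25.7]
-0.056 10.06 fx,fy [-0.058   0.0004] z 0.0359 F x,y,z [-6.8 -0.  25.8]
-0.051 10.38 fx,fy [-0.0528  0.0004] z 0.0359 F x,y,z [-6.1 -0.7 24.8]
-0.046 10.69 fx,fy [-0.0477  0.0004] z 0.0359 F x,y,z [-5.4  0.6 24.7]
-0.041 11.01 fx,fy [-0.0454  0.0003] z 0.0359 F x,y,z [-9.7 -0.3 28.5]
-0.036 11.32 fx,fy [-0.0435  0.0002] z 0.0359 F x,y,z [-13.8   0.2  33.8]
-0.031 11.64 fx,fy [-0.0364  0.0003] z 0.0359 F x,y,z [-10.7  -0.3  29.4]
-0.026 11.96 fx,fy [-0.0305  0.0003] z 0.036 F x,y,z [-9.7 -0.3 27.6]
-0.021 12.28 fx,fy [-0.0253  0.0003] z 0.036 F x,y,z [-8.7  0.5 28.2]
-0.019 12.53 fx,fy [-0.0234  0.0003] z 0.0359 F x,y,z [-9.4 -0.7 27.6]
-0.017 12.78 fx,fy [-0.0214  0.0003] z 0.036 F x,y,z [-9.2 -0.6 27.6]
-0.015 13.03 fx,fy [-0.0193  0.0003] z 0.0359 F x,y,z [-9.6  0.2 27.9]
-0.013 13.28 fx,fy [-0.0173  0.0004] z 0.036 F x,y,z [-9.2 -0.7 28.1]
-0.011 13.53 fx,fy [-0.016   0.0004] z 0.0359 F x,y,z [-9.8 -0.3 27.6]
-0.009 13.78 fx,fy [-0.0159  0.0003] z 0.0359 F x,y,z [-13.3  -0.4  31.4]
-0.007 14.03 fx,fy [-0.0159  0.0003] z 0.0359 F x,y,z [-15.5   0.7  35.1]
-0.005 14.28 fx,fy [-0.0159  0.0003] z 0.0359 F x,y,z [-18.7   0.2  37.7]
-0.003 14.53 fx,fy [-0.0158  0.0003] z 0.0359 F x,y,z [-19.9   0.3  40.7]
```

View pics/pushed.png

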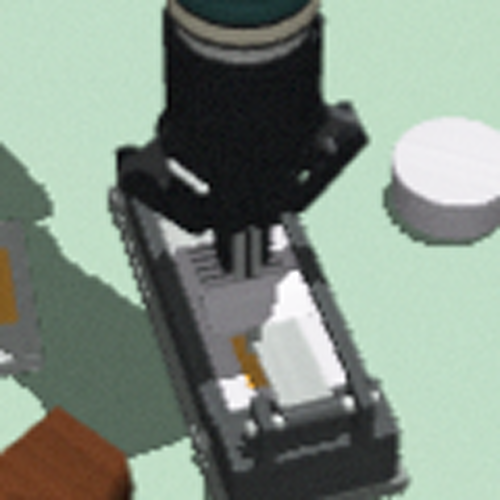

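The finger stopped after 64.6 mm of travel, which matches the measured distance to home. The picture shows the slide under the leaf at the stop. I'll relax the sideways push, then lift straight up.

```bash
python3 - <<'E'
from h import *
for x,z in ((-.008,.0345),(-.012,.0355),(-.0135,.037),(-.0145,.039),(-.0155,.042),(-.0158,.046),(-.016,.06)):
    ctrl.movel(fw(x,0,z),.03); rep((x,z))
ctrl.movel(fw(-.05,0,.2),.15); ctrl.move_ptp(fw(-.16,.12,.3),RT); ctrl.sleep(.5); rep('clear')
p=shot('scene'); q=shot('top')
cv2.imwrite('pics/end.png',np.hstack([cv2.resize(p['img'][240:360,260:380],(400,400),interpolation=2),cv2.resize(q['img'][160:280,300:420],(400,400),interpolation=2)])[:,:,::-1])
v,u=np.mgrid[0:480,0:640]
W=world(p,np.c_[u.ravel(),v.ravel()],p['depth'].ravel())
d=(W[:,:2]-O)@np.array([[C,-S],[S,C]])
for x in np.arange(-.06,.086,.004):
    m=(abs(d[:,0]-x)<.002)&(abs(d[:,1]+.019)<.006)&(W[:,2]<.1)
    if m.any(): print(round(x,3),W[m,2].mean().round(4),end=' | ')
E
```

```text
(-0.008, 0.0345) 14.89 fx,fy [-0.0159  0.0003] z 0.036 F x,y,z [-12.1  -0.3  26.4]
(-0.012, 0.0355) 15.18 fx,fy [-0.016   0.0003] z 0.0361 F x,y,z [-6.3  1.  13.9]
(-0.0135, 0.037) 15.43 fx,fy [-0.0157  0.0002] z 0.0368 F x,y,z [-3.   0.1  5.1]
(-0.0145, 0.039) 15.68 fx,fy [-0.0141 -0.0002] z 0.0389 F x,y,z [-1.   0.   1.5]
(-0.0155, 0.042) 15.93 fx,fy [-0.0149 -0.0002] z 0.0421 F x,y,z [-0.1  0.1  0.5]
(-0.0158, 0.046) 16.22 fx,fy [-0.0155  0.    ] z 0.0463 F x,y,z [ 0.1 -0.6 -0. ]
(-0.016, 0.06) 16.83 fx,fy [-0.0159  0.0001] z 0.0602 F x,y,z [-0.3 -0.4  0.5]
clear 19.23 fx,fy [-0.1598  0.1197] z 0.2998 F x,y,z [-0.3  0.2 -0.3]
-0.06 0.0255 | -0.056 0.0256 | -0.052 0.0269 | -0.04 0.0372 | -0.036 0.0396 | -0.032 0.0398 | -0.028 0.0391 | -0.024 0.0396 | -0.02 0.04 | -0.016 0.0397 | -0.012 0.0398 | -0.008 0.04 | 0.0 0.0487 | 0.004 0.05 | 0.008 0.0481 | 0.012 0.0453 | 0.016 0.0443 | 0.02 0.0425 | 0.024 0.0401 | 0.028 0.0389 | 0.032 0.0399 | 0.036 0.0396 | 0.04 0.0391 | 0.044 0.0407 | 0.048 0.0392 | 0.052 0.039 | 0.056 0.0402 | 0.06 0.0401 | 0.064 0.0391 | 0.068 0.0386 | 0.072 0.0375 | 0.076 0.0393 | 0.084 0.046 |
```

View pics/end.png

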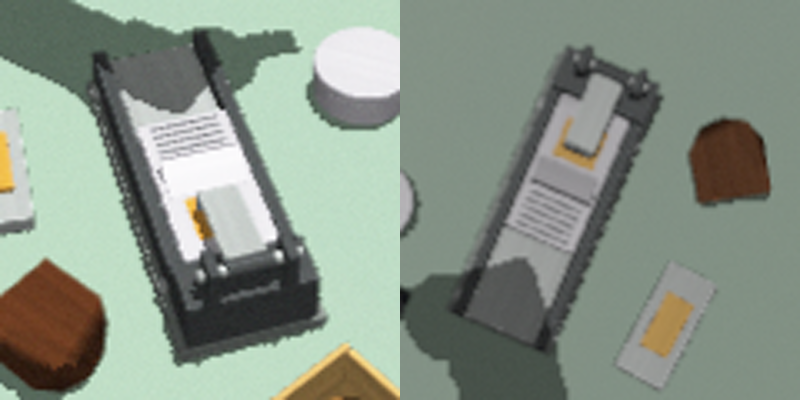

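The slide lies flat under the raised leaf with its nose at the stop: its front edge is at the stop block in both crops, and its rear edge is at about fixture x = -40 mm. The bystanders near the fixture have not moved.

```bash
python3 -c "
from plant import ctrl
print(ctrl.sign_off())"
```

```text
the job is handed in; nothing more can be done
None
```

I pressed the slide down, pushed it home under the leaf spring to the end stop and released it, then handed the job in at about 19 s; the final pictures show it flat and held by the spring, but no verdict was returned.

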